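# Hang the strainer on the drip stand

## Task

Pick up the small strainer by its black grip and hang it on the drip stand's side-opening double hook so that it drains over the bowl: bring its cross bar in sideways through the mouth of the hook, under the upper wires, and lower it right down into the throat, then let go so that it hangs by itself. The hook's height is not the same each time, so feel for it and work gently: never press the strainer or the gripper hard against the stand, and leave the bowl, the tin and the tub where they are.

Things in the scene. Friction and masses are not known exactly. Their poses are not given: they have to be found in the camera images.
- strainer: Steel strainer, 0.2 kg; basket 62 mm across, rim at z 36. Origin: centre of underside. Wire legs at x = +-36 mm (6 thick) carry an 8 mm cross bar along its x, axis at z 102; open between rim and bar. From the bar's middle a flat neck (16 in x, 6 in y) rises to a black grip 24 wide (x), 10 thick (y), z 143 to 177: pinch its thickness from above, tips not below z 144. A half turn is the same.
- strainer_bar (a point): Middle of the strainer's cross bar (on its axis), 102 mm above the strainer's underside and 75 mm below the top of its grip. Axes as the strainer's (x along the bar).
- stand: Fixed steel drip stand. Origin: on the hob below the middle of the hook's throat; z up. Base plate x -42 to 42, y -55 to 75 mm, 6 thick; telescopic post at x 0, y 58. It carries two bent wires, 8 mm thick, at x = +-22 mm: side-opening hooks, mouth facing the stand's -y. The strainer's neck goes between the wires (36 mm gap), its legs outside them. Nothing stands above the upper wires.
- stand_throat (a point): Middle of the throat's floor if the hook were at its lowest, 160 mm above the hob. The true floor height f is 160 to 184 mm, varies, is clamped and NOT reported: feel for it. Throat free from stand y -7 to +7 mm, back wall (wires) at +7. Upper wires over it: underside f+27, top f+35 mm (f+37 at tips), out to y = -24. Throat wires reach down to f-8. Seated, the bar's axis is at f+4.
- stand_lip (a point): At stand y -36, height 176 mm: the lip's top if the hook were at its lowest. The true lip is level at f+16 from the throat to y -48, then curls down to end at y -60 (underside f+3); open from above from y -48 to -24. It must pass between bar and basket, so come level from y -110. Mouth between lip and upper wires: 11 mm. Near contact go about 10 mm/s, stop at a few newtons; over 20 N is forcing.
- bowl: White bowl, 95 mm across, 49 mm high, standing on the stand's base plate below the hook (origin: centre of its underside). Leave it there.
- bean_tin: Small food tin, 57 mm across, 72 mm high, a bystander (origin: centre of its underside).
- tub: White plastic tub with a lid, 67 mm across, 78 mm high, a bystander (origin: centre of its underside).

How it is judged (in metres and radians):
On the way:
1. the strainer is lifted in the fingers, its underside at least 60 mm above the hob (height (world z) of strainer above 0.06 m and contact force between the fingers and strainer above 1 N), for 0.2 s.
At the end, for the whole second after the job is handed in: The strainer hangs let go in the throat: bar's middle within 7.5 mm (stand's y) and 12 mm (x) of the throat's middle, bar 158 to 195 mm above the hob (not on top of the upper wires), resting on the stand, clear of the bowl, upright within 0.2 rad, slower than 30 mm/s (y of strainer_bar in the frame of stand between -0.0075 and 0.0075 m and x of strainer_bar in the frame of stand between -0.012 and 0.012 m and height (world z) of strainer_bar between 0.158 and 0.195 m and contact force between strainer and stand above 0.5 N and contact force between strainer and bowl below 0.05 N and angle between strainer's own z axis and vertical below 0.2 rad and linear speed of strainer below 0.03 m/s and contact force between the fingers and strainer below 0.05 N); the robot touches nothing.
It fails at once if the strainer is forced against the stand (more than 20 N) (contact force between strainer and stand above 20 N).
It fails at once if the arm or fingers push the stand (more than 20 N) (contact force between any of the arm, the fingers and stand above 20 N).
It fails at once if the bowl, tin or tub is moved more than 15 mm (distance of any of bowl, bean_tin, tub from where it was at the start of the episode above 0.015 m).
It also fails if it takes over 48 s, if anything falls off the work surface, if the arm or the gripper's body presses on something with over 40 N, if the wrist force passes 120 N, or if a joint passes its speed limit or range.

## Robot

A 7-joint arm with a two-finger parallel gripper is mounted at the origin on a cart in front of the work surface, level with it; the furniture and walls round the work are solid. World frame = base frame: x ahead of the robot, y to its left, z up, the work surface at z = 0. Lengths are in mm, angles in rad, forces in N, time in s.
With the tool pointing down it reaches from about 400 to 850 mm from the base axis. Payload 10.4 kg.
Tool frame: the origin (TCP) lies on the centre line of the jaws, within the pads' length; the fingertips stand r.finger_overhang ahead of it and the grasp point (between the pads) is the TCP (r.finger_overhang is the distance from the TCP to the fingertips, in mm); x points along the fingers, y is the direction in which the jaws open and shut, and the axes are right-handed (so a half turn about x gives the same grasp; the last joint's range is limited). The gripper opens to 85 mm and grips with 20 to 120 N. Pads are 22 mm wide; open, the fingers measure 114 mm over their backs; the gripper's body (76 mm by 85 mm) begins 54 mm behind the grasp point. The pads swing forward as they close: fully open they stand 13 mm farther back than shut.
Start: joints at [1.082, 0.332, -0.065, 1.46, 0.022, 1.35, -0.088], TCP at [280.734, -558.424, 250.338] pointing down, gripper open.
Joint ranges: [-2.6, 2.6], [-0.5, 2.12], [-1.47, 1.34], [0.16, 2.42], [-1.27, 4.41], [0.06, 2.06], [-2.6, 2.6]. Speed limits (rad/s): [2.22, 2.22, 2.79, 2.79, 3.14, 3.14, 3.14].

## Interface

Orientations are given as a unit quaternion [x, y, z, w].
In Python, from rig import r gives the robot as it stands.
- The arm moves only by the tool apply_moves, never from a script. Its argument "series" is a list of rows, each a list of 6 numbers: the shift along the tool's x, y, z in m, then the turn, a rotation vector about the tool's x, y, z in degrees. In form: [[x, y, z, ax, ay, az], ...]. A call has exactly 8 rows; each row is the pose to reach, as a shift and turn from the pose commanded when the call began, along the tool's axes at that moment; what a row does not reach only later rows make up. A row lasts 1/10 s, in which the tool goes at most 50 mm and 8.59 degrees, less where a joint would pass 70% of its speed; a pose out of reach is approached as far as the arm can. A call with a gripper value outside its range is refused whole. "grip" is the opening in per cent of the stroke, from 0 (shut) to 100 (fully open), set as the call begins (left out, the last holds). The fingers move at their own pace and stop on an object; "grip_force" is the grip in N (left out, the last holds). Time passes only in rows, so rows that repeat a pose let the fingers close, or fill a call up. It gives the time, the measured TCP pose, the force and the opening at its end, in the units of the state.
- r.observe(): the state, without advancing time (a new reading comes with each control period).
- r.grab_frame(name): name is "scene" or "top" or "wrist"; returns (picture, depth): 420x560x3 uint8, red, green, blue; 420x560 float32, mm along the optical axis (not along the pixel's ray), 0 where there is no reading.
- r.camera_model(name): a dict with "fovy" (degrees; the focal length in pixels is half the picture's height over the tangent of half this angle, whatever the lens; pixels are square), "cx", "cy" (the principal point, pixels), "R" (3x3) and "t" (3): a world point X has camera coordinates R X + t; the wrist camera has in their place "hand_eye" (4x4, takes a point from camera to tool coordinates, whose origin is the TCP and whose axes are the tool frame's). Camera axes: x right, y down, z forward; pixel columns grow to the right and rows downward; lengths in mm; the calibration is good to about 2 mm. The wrist camera is an equidistant fisheye: a pixel r from the principal point sees the ray r / f radians off the axis. A picture is of the moment at which its call begins: read the wrist's pose just before it. camera_model takes no time and is no camera call.
- r.job_done(): hands the job in, once; it reports no verdict.
The state is a dict: "t": time; "qpos": joint angles; "qd": joint speeds; "joint_torque": joint torques, N m; "ee_pos": TCP position; "ee_rot": TCP orientation; "contact_force": force on the tool from outside, world axes, zero at the start; "torque": the same for the moment, N m; "opening": finger opening in mm.
Only numpy, scipy, OpenCV 4.12 (cv2) and the standard library are available. Lean on these libraries where they do the work, as an engineer would, in place of code of your own. Each camera call takes 0.05 s, during which the arm holds its last target. There are 200 camera calls.

## Working session

There is one attempt and no reset: what is moved stays moved. The work goes in short steps, Python scripts to look and compute and a tool call to move; the robot and the scene stay as the last step left them, time stands still between calls to the robot, and variables do not carry over. Pictures are saved under pics/ and viewed, about 8 in all and at most 12, crops included, and the job is handed in when it is done.

Besides the shell and the picture viewer there is one more tool, called after "Request:" as a command line: name --pt "numbers of a row" for each row, then --argument value for the rest. apply_moves: Moves the arm, as the interface text tells. Its arguments: {"type":"object","properties":{"series":{"type":"array","items":{"type":"array","items":{"type":"number"}}},"grip":{"type":"number"},"grip_force":{"type":"number"}},"required":["series"]}

```bash
mkdir -p pics; python3 - <<'E'
from rig import r
import numpy as np, cv2
s=r.observe(); print(s, r.finger_overhang)
for n in ("scene","top"):
    p,d=r.grab_frame(n); cv2.imwrite(f"pics/{n}0.png",p[:,:,::-1]); np.savez(f"pics/{n}0.npz",p=p,d=d); print(n,r.camera_model(n))
print(r.camera_model("wrist"))
a=cv2.imread("pics/scene0.png");b=cv2.imread("pics/top0.png")
E
```

```text
{'t': 0.0, 'qpos': array([ 1.08238945,  0.33286558, -0.06468061,  1.46095491,  0.02157253,
        1.34990681, -0.08847857]), 'qd': array([ 1.35752074e-03, -6.24486539e-05,  1.01851617e-04,  1.22261760e-04,
        1.74929815e-05, -7.54585278e-04,  1.78395250e-04]), 'joint_torque': array([-3.19712308e-04, -6.25452375e+01,  4.87099984e-02, -3.91603303e+01,
        1.60842820e-02,  1.00556941e-02, -5.55322060e-06]), 'ee_pos': array([ 280.54761835, -558.09633294,  249.51330109]), 'ee_rot': array([-0.68787966, -0.16370042,  0.68814731, -0.16271761]), 'contact_force': array([-0.14783026,  0.03847594, -0.24481092]), 'torque': array([ 0.02836608, -0.02114731, -0.01775906]), 'opening': 85.34333421514059} 19.0
scene {'fovy': 50.69369117947979, 'cx': 276.52758603585323, 'cy': 217.37677710400334, 'R': array([[-0.86891772, -0.49468885,  0.01627677],
       [-0.34333459,  0.57872564, -0.73972832],
       [ 0.35651557, -0.64835143, -0.67270876]]), 't': array([442.23112623, 248.07211628, 919.76571218])}
top {'fovy': 50.24696253201852, 'cx': 282.74467103786947, 'cy': 206.2345416536528, 'R': array([[-0.0181008 , -0.9996338 , -0.02011519],
       [-0.99102042,  0.0206033 , -0.13211371],
       [ 0.13247977,  0.0175432 , -0.99103045]]), 't': array([ 54.74174284, 513.1968243 , 916.23915003])}
{'fovy': 65.70646984690485, 'cx': 278.0924534632951, 'cy': 208.6447500313337, 'hand_eye': array([[ 5.08354047e-04, -2.95619556e-01,  9.55305616e-01,
        -1.23589852e+02],
       [ 9.99999852e-01,  3.37619864e-04, -4.27660981e-04,
         2.56597744e-01],
       [-1.96105203e-04,  9.55305691e-01,  2.95619684e-01,
        -7.51491581e+01],
       [ 0.00000000e+00,  0.00000000e+00,  0.00000000e+00,
         1.00000000e+00]])}
```

View pics/scene0.png

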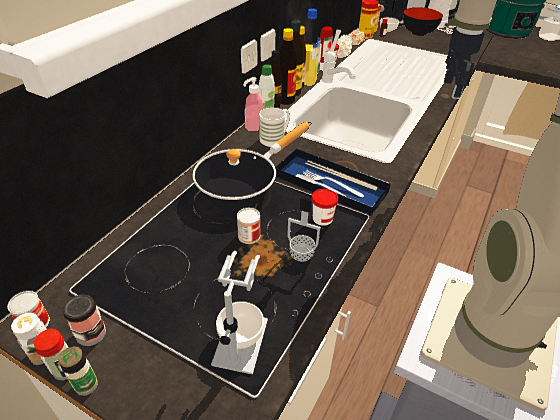

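View pics/top0.png

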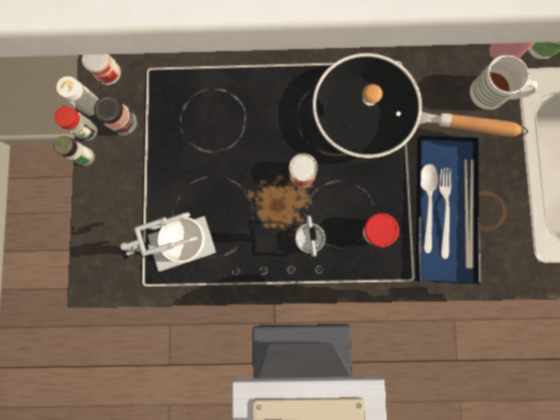

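The scene view shows the strainer at about (303,240), the stand at (235,310), the tin at (248,225) and the tub at (324,207). In the top view they are at (311,237), (180,240), (303,170) and (381,230). The stand's post is at image left, so the mouth faces right, towards world -y.

```bash
cat > h.py <<'E'
import numpy as np, cv2
def ray(cm,u,v):
    f=210/np.tan(np.radians(cm["fovy"])/2)
    d=np.array([(u-cm["cx"])/f,(v-cm["cy"])/f,1.]); R=np.array(cm["R"])
    return -R.T@np.array(cm["t"]), R.T@d
def onz(cm,u,v,z):
    o,d=ray(cm,u,v); return o+d*(z-o[2])/d[2]
def cloud(cm,d):
    f=210/np.tan(np.radians(cm["fovy"])/2)
    v,u=np.mgrid[:420,:560]; P=np.stack([(u-cm["cx"])/f*d,(v-cm["cy"])/f*d,d],-1)
    return (P-np.array(cm["t"]))@np.array(cm["R"])
E
python3 - <<'E'
from rig import r
from h import *
Z=np.load("pics/top0.npz");S=np.load("pics/scene0.npz")
c=lambda p,x,y,w,h:cv2.resize(p[y:y+h,x:x+w,::-1],(400,300),interpolation=cv2.INTER_CUBIC)
m=np.vstack([np.hstack([c(Z["p"],110,195,120,90),c(Z["p"],270,200,80,60)]),np.hstack([c(S["p"],180,240,160,120),c(S["p"],265,200,80,60)])])
cv2.imwrite("pics/m1.png",m)
ct=r.camera_model("top");W=cloud(ct,Z["d"]);cs=r.camera_model("scene");V=cloud(cs,S["d"])
for n,w in (("top",W),("scene",V)):
    for nm,c0,rad in (("str",onz(ct,311,237,100),70),("stand",onz(ct,175,240,100),110)):
        q=w.reshape(-1,3); k=(np.hypot(*(q[:,:2]-c0[:2]).T)<rad)
        for lo,hi in ((20,40),(60,95),(95,120),(140,160),(160,185),(185,200),(200,225),(225,260)):
            a=q[k&(q[:,2]>lo)&(q[:,2]<hi)]
            if len(a): print(n,nm,lo,hi,len(a),a.min(0).round(),a.max(0).round(),a.mean(0).round())
E
```

```text
top str 20 40 134 [416. -41.  20.] [477.  20.  39.] [449. -11.  32.]
top str 95 120 119 [406. -18. 100.] [485.  -3. 109.] [444. -10. 104.]
top str 140 160 7 [434. -13. 147.] [451.  -5. 159.] [442.  -7. 154.]
top str 160 185 76 [434. -15. 161.] [457.  -4. 178.] [446. -10. 175.]
top stand 20 40 575 [405. 212.  20.] [491. 313.  40.] [450. 266.  27.]
top stand 60 95 13 [419. 305.  62.] [435. 312.  94.] [430. 309.  78.]
top stand 95 120 8 [428. 306.  95.] [434. 310. 107.] [431. 307. 101.]
top stand 140 160 14 [421. 309. 141.] [432. 320. 159.] [425. 312. 152.]
top stand 160 185 83 [417. 239. 162.] [467. 313. 185.] [439. 275. 178.]
top stand 185 200 257 [416. 196. 185.] [485. 314. 200.] [453. 231. 196.]
top stand 200 225 531 [411. 206. 200.] [477. 320. 221.] [438. 276. 216.]
scene str 20 40 256 [412. -40.  20.] [478.  22.  40.] [446. -10.  29.]
scene str 60 95 52 [406. -14.  60.] [483.  -2.  94.] [440.  -9.  77.]
scene str 95 120 146 [407. -17.  95.] [484.  -2. 120.] [444.  -8. 105.]
scene str 140 160 64 [433. -12. 141.] [455.  -2. 160.] [443.  -6. 152.]
scene str 160 185 86 [433. -15. 160.] [457.  -3. 178.] [444.  -7. 170.]
scene stand 20 40 520 [400. 213.  20.] [492. 324.  40.] [448. 249.  29.]
scene stand 60 95 85 [416. 308.  60.] [430. 324.  94.] [421. 319.  77.]
scene stand 95 120 43 [417. 312.  95.] [425. 348. 120.] [420. 320. 105.]
scene stand 140 160 45 [420. 314. 141.] [431. 322. 160.] [424. 318. 151.]
scene stand 160 185 130 [416. 242. 161.] [470. 322. 185.] [433. 288. 177.]
scene stand 185 200 218 [415. 198. 185.] [483. 322. 200.] [444. 251. 195.]
scene stand 200 225 486 [410. 230. 200.] [473. 322. 220.] [436. 282. 215.]
```

View pics/m1.png

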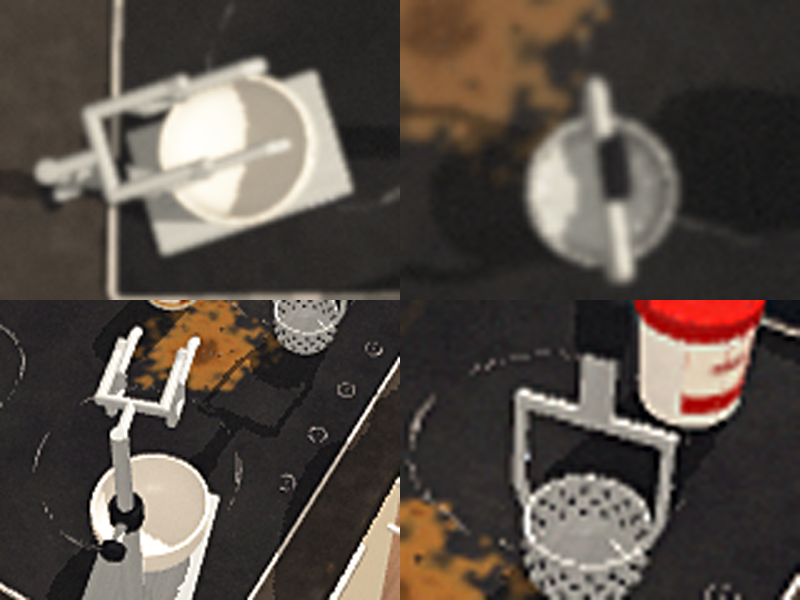

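```bash
python3 - <<'E'
from rig import r
from h import *
Z=np.load("pics/top0.npz");S=np.load("pics/scene0.npz")
ct=r.camera_model("top");cs=r.camera_model("scene")
W=cloud(ct,Z["d"]);V=cloud(cs,S["d"])
# base plate corners from the top picture (crop /3.333 + offset)
C=[onz(ct,110+a*.3,195+b*.3,6)[:2] for a,b in ((318,72),(352,185),(165,253))]
e=C[1]-C[0]; g=C[1]-C[2]; print("plate corners",np.round(C,1),np.linalg.norm(e),np.linalg.norm(g),"yaw",np.degrees(np.arctan2(-e[1],-e[0])),np.degrees(np.arctan2(g[0],-g[1])))
for n,w in (("top",W),("scene",V)):
    q=w.reshape(-1,3); b=q[(np.hypot(q[:,0]-445,q[:,1]+10)<60)&(q[:,2]>95)&(q[:,2]<112)][:,:2]
    (x,y),wh,_=cv2.minAreaRect(b.astype(np.float32)); v=cv2.fitLine(b.astype(np.float32),cv2.DIST_HUBER,0,.01,.01).ravel()
    print(n,"bar",x,y,wh,np.degrees(np.arctan(v[1]/v[0])))
    g=q[(np.hypot(q[:,0]-445,q[:,1]+10)<60)&(q[:,2]>150)&(q[:,2]<182)]
    print(" grip",cv2.minAreaRect(g[:,:2].astype(np.float32)),g[:,2].max())
    k=(np.hypot(q[:,0]-440,q[:,1]-265)<90)&(q[:,2]>185)&(q[:,2]<235)
    u=q[k]
    for th in (12,13,14,15,16):
        t=np.radians(th); X=np.array([np.cos(t),np.sin(t)]);Y=np.array([-np.sin(t),np.cos(t)])
        a=u[:,:2]@X; c=u[:,:2]@Y
        hi=u[:,2]>208; lo=u[:,2]<203
        m=np.median(a[hi]); out=[]
        cy=c[hi]; sel=cy<np.percentile(cy,60)
        A=a[hi][sel]; mm=(A.min()+A.max())/2
        print(n,th,"mid x",mm.round(1),"std",A[A<mm].std().round(2),A[A>mm].std().round(2),"centres",np.mean(A[A<mm]).round(1),np.mean(A[A>mm]).round(1),"tip hi",np.sort(cy)[:4].round(1),"tip lo",np.sort(c[lo])[:4].round(1),"z",np.median(u[hi,2]).round(1),np.median(u[lo,2]).round(1),"back",np.sort(cy)[-3:].round(1))
# tin, tub
for nm,uv,z in(("tin",(303,163),72),("tub",(381,230),78),("bowl",(181,240),49)): print(nm,onz(ct,*uv,z).round())
from scipy.spatial.transform import Rotation as R
print(R.from_quat(r.observe()["ee_rot"]).as_matrix().round(3))
E
```

```text
plate corners [[498.6 215. ]
 [424.3 192.4]
 [382.7 313.8]] 77.65173629515198 128.2873501105597 yaw 16.860656403265814 18.905691258945645
top bar 445.6112365722656 -10.218600273132324 (78.89205932617188, 7.806764125823975) 6.7172737
 grip ((445.73046875, -10.117785453796387), (23.35703468322754, 9.742868423461914), 6.717402458190918) 178.49124424651407
top 12 mid x 487.4 std 4.33 3.97 centres 466.8 509.0 tip hi [135.  135.2 136.1 136.9] tip lo [ 99.7 100.3 100.5 100.7] z 216.6 196.3 back [223.3 224.  225. ]
top 13 mid x 490.3 std 4.21 4.18 centres 469.5 511.6 tip hi [126.8 126.9 127.9 128.6] tip lo [91.4 92.1 92.3 92.4] z 216.6 196.3 back [214.9 215.5 216.5]
top 14 mid x 493.0 std 4.25 4.03 centres 472.2 514.3 tip hi [118.6 118.7 119.6 120.3] tip lo [83.1 83.8 84.  84.1] z 216.6 196.3 back [206.4 207.  208. ]
top 15 mid x 495.6 std 4.24 4.0 centres 474.7 516.6 tip hi [110.4 110.4 111.4 112. ] tip lo [74.8 75.5 75.8 75.8] z 216.6 196.3 back [197.9 198.3 199.4]
top 16 mid x 498.0 std 4.29 3.98 centres 477.0 518.9 tip hi [102.1 102.1 103.  103.7] tip lo [66.5 67.2 67.4 67.5] z 216.6 196
[... 471 characters left out ...]
129.  131.2 131.4 131.9] tip lo [94.5 95.4 95.4 96. ] z 216.1 195.9 back [216.6 216.6 217.7]
scene 14 mid x 492.8 std 5.28 4.56 centres 472.3 513.1 tip hi [120.8 123.  123.  123. ] tip lo [86.2 87.1 87.1 87.7] z 216.1 195.9 back [208.  208.  209.2]
scene 15 mid x 495.4 std 5.34 4.83 centres 474.9 515.4 tip hi [112.6 113.9 114.  114.7] tip lo [78.  78.7 78.8 78.9] z 216.1 195.9 back [199.4 199.5 200.6]
scene 16 mid x 497.8 std 5.47 4.67 centres 477.3 517.9 tip hi [104.3 104.8 105.  106.5] tip lo [69.7 69.8 70.3 70.4] z 216.1 195.9 back [190.8 190.9 192. ]
tin [598.   1.  72.]
tub [ 456. -152.   78.]
bowl [446. 257.  49.]
[[-0.001  0.449 -0.893]
 [ 0.001 -0.893 -0.449]
 [-1.    -0.001  0.   ]]
```

```bash
python3 - <<'E'
from rig import r
from h import *
Z=np.load("pics/top0.npz");S=np.load("pics/scene0.npz")
for n,D in (("top",Z),("scene",S)):
    q=cloud(r.camera_model(n),D["d"]).reshape(-1,3)
    near=np.hypot(q[:,0]-440,q[:,1]-265)<90
    for nm,lo,hi in(("up",209,230),("lip",190,202)):
        u=q[near&(q[:,2]>lo)&(q[:,2]<hi)]; t=np.radians(14)
        X=np.array([np.cos(t),np.sin(t)]);Y=np.array([-np.sin(t),np.cos(t)])
        a=u[:,:2]@X-493;c=u[:,:2]@Y
        for s in(-1,1):
            k=(abs(a-s*21)<10)&(c>c.min()+3)&(c<c.min()+(45 if nm=="up" else 33))
            p=u[k][:,:2].astype(np.float32); v=cv2.fitLine(p,cv2.DIST_HUBER,0,.01,.01).ravel()
            print(n,nm,s,k.sum(),"yaw",np.degrees(np.arctan(-v[0]/v[1])).round(2),"at a,c",(v[2:]@X-493).round(1),(v[2:]@Y).round(1),"tipc",np.sort(c[abs(a-s*21)<10])[:3].round(1))
    u=q[near&(q[:,2]>3.5)&(q[:,2]<9)&(q[:,0]<470)]
    # plate
    m=cv2.minAreaRect(u[:,:2].astype(np.float32)); print(n,"plate",len(u),m)
# plate image edges (top) by brightness
p=Z["p"][195:285,110:230].astype(int); g=p.min(2)
print((g[20:80:4,20:110:4]))
E
```

```text
top up -1 116 yaw 17.05 at a,c -21.8 143.0 tipc [118.6 118.7 119.6]
top up 1 114 yaw 17.93 at a,c 22.0 142.9 tipc [122.  122.2 123.1]
top lip -1 78 yaw 16.03 at a,c -19.4 100.8 tipc [83.1 84.  84.1]
top lip 1 76 yaw 19.27 at a,c 24.7 101.2 tipc [86.6 86.9 87.7]
top plate 507 ((414.82281494140625, 259.5731201171875), (109.07420349121094, 161.4788360595703), 0.1448950469493866)
scene up -1 95 yaw 19.25 at a,c -22.3 144.2 tipc [120.8 123.  123.3]
scene up 1 90 yaw 17.22 at a,c 21.4 145.3 tipc [123.  123.  125.4]
scene lip -1 38 yaw 20.34 at a,c -21.0 104.3 tipc [86.2 87.1 87.1]
scene lip 1 42 yaw 15.37 at a,c 23.2 105.1 tipc [87.9 88.5 89.6]
scene plate 734 ((439.880126953125, 269.95709228515625), (83.05091857910156, 130.42042541503906), 17.037172317504883)
[[ 56  54  52  48  81  44  45  42  40  40  40  70 133 189 223  88  36  35
   56  36  36  37  37]
 [ 59  54  55  48  79  43  51 105 153 168 177 186 178 144 161 194 137 180
  191  75  36  36  37]
 [ 58  55  51  57 120 163 187 170 164 177 208 222 224 152 145 144 154 210
  191 149  38  36  38]
 [ 56  78 163 186 165 149 177 157 210 227 23
[... 420 characters left out ...]
236 195 197  55  38]
 [157 174 111 203  40 169 151 164 186 178 167 216 237 197 149 147 147 146
  227 193 194 137  38]
 [123  86  72 177 162 186 178 161 186 215 240 239 236 154 146 147 147 217
  195 193 196 180  39]
 [ 74  51  50 103  97  37 105 117 122 224 220 230 227 146 147 146 186 201
  190 166  78  45  44]
 [ 54  51  55 108  41  27  65 122 124 126 202 200 169 147 165 208 148  67
   43  45  43  45  44]
 [ 56  52  54 111  42  40  39 190 190 190 193 194 185 147  64  41  38  37
   44  43  43  43  42]
 [ 60  57  52 109  40  38  35 175 191 182 148  70  37  36  42  42  38  40
   40  41  41  43  43]
 [ 55  55  56 119  41  39  38  82  69  39  36  41  41  39  41  42  42  38
   39  39  38  40  39]]
```

Request:
apply_moves --pt "0 -0.02 -0.019 2 0 0" --pt "0 -0.05 -0.047 5 0 0" --pt "0 -0.082 -0.078 8 0 0" --pt "0 -0.114 -0.108 11 0 0" --pt "0 -0.146 -0.138 14 0 0" --pt "0 -0.178 -0.168 17 0 0" --pt "0 -0.21 -0.199 19 0 0" --pt "0 -0.24 -0.227 20.2 0 0" --grip 60

```text
t: 0.9
ee_pos: [376.0, -239.9, 250.2]
ee_rot: [-0.706, -0.04, 0.706, -0.04]
contact_force: [0.4, -0.2, 0.3]
opening: 51.1
```

```bash
cat > to.py <<'E'
# python3 to.py x y z jawdeg : shift in tool axes (mm) and turn about tool x (deg) from measured pose
from rig import r; import sys, numpy as np
from scipy.spatial.transform import Rotation as R
s=r.observe(); M=R.from_quat(s["ee_rot"]).as_matrix(); x,y,z,j=map(float,sys.argv[1:5])
jaw=np.degrees(np.arctan2(M[1,1],M[0,1]))
print("t",round(s["t"],2),"pos",s["ee_pos"].round(1),"jaw",jaw.round(2),"tilt",M[:,0].round(4),"F",s["contact_force"].round(2),"open",round(s["opening"],1))
print("shift",(M.T@(np.array([x,y,z])-s["ee_pos"])).round(1),"turn x",-(j-jaw).round(2))
E
python3 to.py 445.5 -10 250 -83.5
```

```text
t 0.9 pos [ 376.  -239.9  250.2] jaw -83.56 tilt [-1.e-04 -2.e-04 -1.e+00] F [ 0.4  -0.17  0.29] open 51.1
shift [ 1.000e-01 -2.207e+02 -9.490e+01] turn x -0.06
```

Request:
apply_moves --pt "0 -0.035 -0.015 0 0 0" --pt "0 -0.075 -0.032 0 0 0" --pt "0 -0.115 -0.049 0 0 0" --pt "0 -0.155 -0.067 0 0 0" --pt "0 -0.19 -0.082 0 0 0" --pt "0 -0.21 -0.09 0 0 0" --pt "0 -0.219 -0.094 0 0 0" --pt "0 -0.2207 -0.0949 0 0 0"

```text
t: 1.7
ee_pos: [445.1, -11.6, 250.1]
ee_rot: [-0.706, -0.04, 0.706, -0.04]
contact_force: [-0.3, -0.6, -0.5]
opening: 51.2
```

```bash
cat > wr.py <<'E'
# wrist picture, cloud in world, grip and bar positions
from rig import r; import sys, numpy as np, cv2
from scipy.spatial.transform import Rotation as R
s=r.observe(); p,d=r.grab_frame("wrist"); c=r.camera_model("wrist"); cv2.imwrite(sys.argv[1],p[:,:,::-1])
f=210/np.tan(np.radians(c["fovy"])/2); v,u=np.mgrid[:420,:560]; x=u-c["cx"];y=v-c["cy"];rr=np.hypot(x,y)+1e-9;th=rr/f
P=np.stack([np.tan(th)*x/rr*d,np.tan(th)*y/rr*d,d],-1); H=np.array(c["hand_eye"])
T=P@H[:3,:3].T+H[:3,3]; W=T@R.from_quat(s["ee_rot"]).as_matrix().T+s["ee_pos"]; W[d<=0]=np.nan
np.save("pics/W.npy",W); print(s["t"],s["ee_pos"].round(1))
E
python3 wr.py pics/w1.png; python3 - <<'E'
import numpy as np,cv2
q=np.load("pics/W.npy").reshape(-1,3); k=np.hypot(q[:,0]-445,q[:,1]+10)<60
for lo,hi in((25,40),(97,108),(150,185)):
    u=q[k&(q[:,2]>lo)&(q[:,2]<hi)]; 
    if len(u)>5:
        v=cv2.fitLine(u[:,:2].astype(np.float32),cv2.DIST_HUBER,0,.01,.01).ravel()
        print(lo,len(u),cv2.minAreaRect(u[:,:2].astype(np.float32)),"yaw",np.degrees(np.arctan(v[1]/v[0])),"at y",v[3],"x",v[2],u[:,2].max())
E
python3 to.py 445.5 -10 166 -83.5
```

```text
1.7 [445.1 -11.6 250.1]
25 490 ((446.504150390625, -10.91550064086914), (58.40485382080078, 61.945884704589844), 6.443024158477783) yaw 87.71716 at y -11.574869 x 440.9222 37.73769201520685
97 351 ((465.7923889160156, -9.398293495178223), (38.79696273803711, 6.891110897064209), 6.410577774047852) yaw 6.6298966 at y -9.017869 x 468.8589 107.63354156006972
150 637 ((446.34765625, -11.742812156677246), (23.626184463500977, 9.826637268066406), 7.667179584503174) yaw 6.591547 at y -11.313291 x 449.15924 178.69584472967523
t 1.75 pos [445.  -12.3 250.1] jaw -83.51 tilt [-4.e-04 -2.e-04 -1.e+00] F [ 0.13 -0.44  0.68] open 51.2
shift [84.1 -2.3 -0.8] turn x -0.01
```

View pics/w1.png

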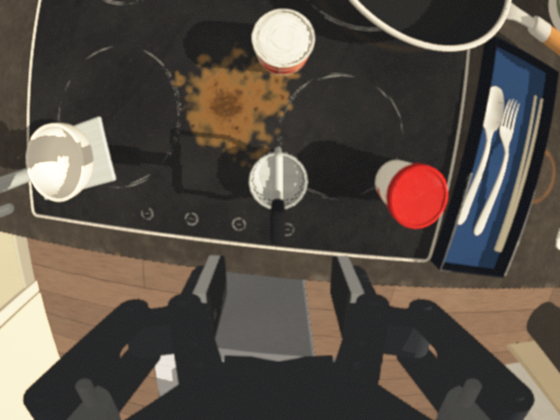

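The wrist view shows the grip at about (277,215), centred between the jaws (215 and 345). Next I descend onto it.

Request:
apply_moves --pt "0.01 -0.001 -0.001 0 0 0" --pt "0.025 -0.001 -0.001 0 0 0" --pt "0.04 -0.001 -0.001 0 0 0" --pt "0.055 -0.001 -0.001 0 0 0" --pt "0.068 -0.001 -0.001 0 0 0" --pt "0.077 -0.001 -0.001 0 0 0" --pt "0.082 -0.001 -0.001 0 0 0" --pt "0.0835 -0.001 -0.001 0 0 0"

```text
t: 2.55
ee_pos: [445.9, -11.1, 166.4]
ee_rot: [-0.706, -0.04, 0.706, -0.04]
contact_force: [-0.1, -0.0, 0.6]
opening: 51.3
```

```bash
python3 to.py 446 -11 166 -83.5
```

```text
t 2.55 pos [445.9 -11.1 166.4] jaw -83.53 tilt [-5.e-04  1.e-04 -1.e+00] F [-0.05 -0.03  0.64] open 51.3
shift [ 0.4 -0.1 -0.2] turn x -0.03
```

Request:
apply_moves --pt "0 0 0 0 0 0" --pt "0 0 0 0 0 0" --pt "0 0 0 0 0 0" --pt "0 0 0 0 0 0" --pt "0 0 0 0 0 0" --pt "0 0 0 0 0 0" --pt "0 0 0 0 0 0" --pt "0 0 0 0 0 0" --grip 0 --grip_force 50

```text
t: 3.35
ee_pos: [446.4, -10.9, 167.3]
ee_rot: [0.706, 0.04, -0.706, 0.04]
contact_force: [0.1, -0.4, 5.8]
opening: 9.4
```

```bash
python3 to.py 446 -11 166 -83.5
```

```text
t 3.35 pos [446.4 -10.9 167.3] jaw -83.51 tilt [ 1.1e-03 -3.0e-04 -1.0e+00] F [ 0.07 -0.35  5.75] open 9.4
shift [1.3 0.  0.4] turn x -0.01
```

Request:
apply_moves --pt "-0.005 0 0 0 0 0" --pt "-0.018 0 0 0 0 0" --pt "-0.035 0 0 0 0 0" --pt "-0.055 0 0 0 0 0" --pt "-0.075 0 0 0 0 0" --pt "-0.095 0 0 0 0 0" --pt "-0.107 0 0 0 0 0" --pt "-0.112 0 0 0 0 0"

```text
t: 4.15
ee_pos: [446.3, -10.9, 280.2]
ee_rot: [0.707, 0.04, -0.705, 0.04]
contact_force: [0.2, -0.5, -2.7]
opening: 9.5
```

```bash
python3 to.py 475 154.6 278 -72.7
```

```text
t 4.15 pos [446.3 -10.9 280.2] jaw -83.51 tilt [ 1.6e-03 -4.0e-04 -1.0e+00] F [ 0.17 -0.54 -2.67] open 9.5
shift [   2.2 -161.2  -47.2] turn x -10.81
```

Request:
apply_moves --pt "0 -0.015 -0.004 -1 0 0" --pt "0 -0.04 -0.012 -3 0 0" --pt "0.001 -0.07 -0.02 -5 0 0" --pt "0.001 -0.1 -0.029 -7 0 0" --pt "0.002 -0.13 -0.038 -9 0 0" --pt "0.002 -0.15 -0.044 -10 0 0" --pt "0.002 -0.159 -0.0465 -10.7 0 0" --pt "0.002 -0.161 -0.047 -10.8 0 0"

```text
t: 4.95
ee_pos: [474.0, 155.6, 276.1]
ee_rot: [-0.698, -0.107, 0.699, -0.107]
contact_force: [-0.2, -0.0, -1.6]
opening: 9.3
```

```bash
python3 to.py 475 154.6 278 -72.7; python3 wr.py pics/w2.png; python3 - <<'E'
from rig import r
from h import *
p,d=r.grab_frame("scene"); cv2.imwrite("pics/s2.png",cv2.resize(p[210:390,150:390,::-1],(800,600),interpolation=cv2.INTER_CUBIC))
t,dt=r.grab_frame("top"); np.savez("pics/two.npz",d=d,dt=dt)
for n,D in(("scene",d),("top",dt)):
    q=cloud(r.camera_model(n),D).reshape(-1,3); k=np.hypot(q[:,0]-475,q[:,1]-155)<48
    u=q[k&(q[:,2]>195)&(q[:,2]<235)]
    v=cv2.fitLine(u[:,:2].astype(np.float32),cv2.DIST_HUBER,0,.01,.01).ravel()
    h=np.percentile(u[:,2],[5,50,90,97]).round(1)
    print(n,len(u),cv2.minAreaRect(u[:,:2].astype(np.float32)),np.degrees(np.arctan(v[1]/v[0])),h)
W=np.load("pics/W.npy").reshape(-1,3)
for lo,hi in((205,235),(185,203),(195,240)):
    t=np.radians(17.3);X=np.array([np.cos(t),np.sin(t)]);Y=np.array([-np.sin(t),np.cos(t)])
    L=np.c_[(W[:,:2]-[442.3,259.7])@X,(W[:,:2]-[442.3,259.7])@Y,W[:,2]]
    k=(W[:,2]>lo)&(W[:,2]<hi)&(abs(L[:,0])<45)&(L[:,1]>-75)&(L[:,1]<60); u=L[k]
    if len(u)>5:
        for s in(-1,1):
            w=u[(u[:,0]*s>8)]
            if len(w)>5: v=cv2.fitLine(w[:,:2].astype(np.float32),cv2.DIST_HUBER,0,.01,.01).ravel(); print("wrist",lo,s,len(w),w.mean(0).round(1),w.min(0).round(1),w.max(0).round(1),"dyaw",np.degrees(np.arctan(-v[0]/v[1])).round(2))
E
```

```text
t 4.95 pos [474.  155.6 276.1] jaw -72.56 tilt [-1.4e-03  4.0e-04 -1.0e+00] F [-0.21 -0.02 -1.65] open 9.3
shift [-1.9  1.3 -0.7] turn x 0.14
4.95 [474.  155.6 276.1]
scene 249 ((472.44549560546875, 157.00306701660156), (77.45703125, 8.17642593383789), 15.88382625579834) 17.498775 [202.  213.  227.5 232. ]Traceback (most recent call last):
  File "<stdin>", line 8, in <module>
cv2.error: OpenCV(4.12.0) /io/opencv/modules/imgproc/src/linefit.cpp:50: error: (-215:Assertion failed) count > 0 in function 'fitLine2D_wods'
```

View pics/s2.png

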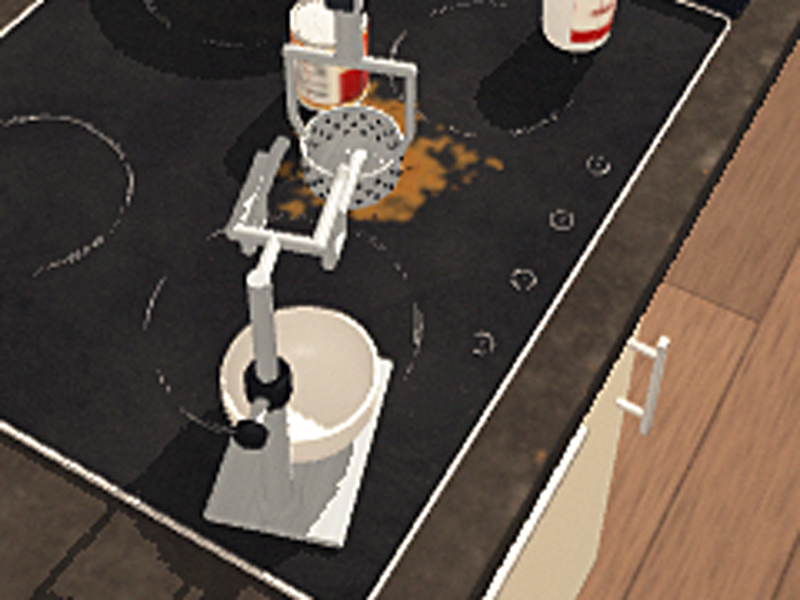

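View pics/w2.png

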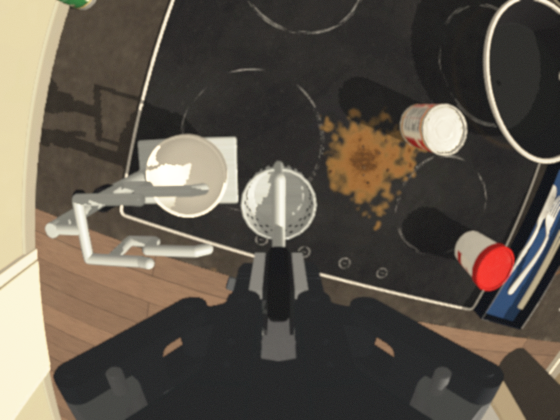

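The scene crop shows the strainer hanging upright, bar at about (350,60), in front of the hook tips at (275,150) and (355,160). The wrist view shows the upper wires at left, tips at about (150,262) and (205,185).

```bash
python3 - <<'E'
import numpy as np,cv2
from h import *
from rig import r
t=np.radians(17.3);X=np.array([np.cos(t),np.sin(t)]);Y=np.array([-np.sin(t),np.cos(t)])
D=np.load("pics/two.npz")
for n,q in(("wrist",np.load("pics/W.npy")),("scene",cloud(r.camera_model("scene"),D["d"])),("top",cloud(r.camera_model("top"),D["dt"]))):
    W=q.reshape(-1,3); W=W[np.isfinite(W[:,0])]
    L=np.c_[(W[:,:2]-[442.3,259.7])@X,(W[:,:2]-[442.3,259.7])@Y,W[:,2]]
    for nm,lo,hi,y0,y1 in(("up",206,235,-30,20),("lip",190,203,-64,-28),("bar",203,222,-120,-90),("rim",140,155,-150,-70)):
      u=L[(L[:,2]>lo)&(L[:,2]<hi)&(abs(L[:,0])<48)&(L[:,1]>y0)&(L[:,1]<y1)]
      for s in((0,) if nm in("bar","rim") else(-1,1)):
        w=u[u[:,0]*s>8] if s else u
        if len(w)>5:
            v=cv2.fitLine(w[:,:2].astype(np.float32),cv2.DIST_HUBER,0,.01,.01).ravel()
            g=np.degrees(np.arctan(-v[0]/v[1])); print(n,nm,s,len(w),"mean",w.mean(0).round(1),"min",w.min(0).round(1),"max",w.max(0).round(1),"dyaw",(g if s else np.degrees(np.arctan(v[1]/v[0]))).round(1),"zmed",np.percentile(w[:,2],[50,90]).round(1))
E
```

```text
wrist up -1 693 mean [-19.4  -3.3 216.6] min [-24.4 -25.9 206.5] max [-16.1  19.9 221.2] dyaw -0.6 zmed [217.  218.6]
wrist up 1 770 mean [ 24.2  -3.3 216.9] min [ 19.4 -26.7 206.2] max [ 27.7  20.  220.4] dyaw -0.2 zmed [217.3 218.7]
wrist lip -1 499 mean [-19.3 -45.8 196.5] min [-23.8 -61.9 190. ] max [-15.8 -28.1 200.8] dyaw -0.4 zmed [197.3 198.9]
wrist lip 1 600 mean [ 24.  -44.6 196.8] min [ 19.  -61.9 190. ] max [ 27.6 -28.  200.3] dyaw -0.2 zmed [197.5 199.1]
wrist bar 0 799 mean [  20.8 -109.1  213.7] min [  -4.8 -113.2  203.2] max [  38.7 -105.2  221.9] dyaw -0.5 zmed [213.7 215. ]
wrist rim 0 652 mean [  -2.3 -108.4  143.7] min [ -31.1 -139.4  140. ] max [ 29.1 -78.3 146.3] dyaw -75.7 zmed [144.1 145.1]
scene up -1 94 mean [-21.3  -1.2 215.9] min [-24.5 -21.8 206.9] max [-16.7  19.8 219.4] dyaw 0.5 zmed [216.2 218. ]
scene up 1 95 mean [ 22.5  -0.9 215.7] min [ 19.4 -24.2 206.5] max [ 27.1  19.6 219.8] dyaw 0.8 zmed [216.  217.9]
scene lip -1 38 mean [-21.7 -43.7 196.1] min [-24.5 -59.3 190.1] max [-16.2 -28.8 199.1] dyaw 4.1 zmed [196.8 198.5]
scene lip 1 44 mean [ 22.  -41.9 196.4] min [ 19.1 -57.3 190.7] max [ 26.2 -28.1 199.1] dyaw -2.1 zmed [196.8 198.2]
scene bar 0 189 mean [  -2.3 -106.5  212.4] min [ -40.5 -111.7  203.7] max [  36.6 -103.1  221.5] dyaw 0.0 zmed [212.5 216. ]
scene rim 0 145 mean [   0.2 -111.   143.9] min [ -37.6 -139.9  140. ] max [ 33.1 -78.4 154.3] dyaw -2.6 zmed [143.2 148.6]
top rim 0 27 mean [  -7.  -136.3  144.3] min [ -25.1 -140.5  141.2] max [  12.1 -128.9  147.6] dyaw -9.0 zmed [144.2 146.3]
```

Request:
apply_moves --pt "0 -0.008 -0.001 0 0 0" --pt "0 -0.02 -0.002 0 0 0" --pt "0 -0.033 -0.003 0 0 0" --pt "0 -0.046 -0.003 0 0 0" --pt "0 -0.057 -0.003 0 0 0" --pt "0 -0.065 -0.003 0 0 0" --pt "0 -0.069 -0.003 0 0 0" --pt "0 -0.071 -0.003 0 0 0"

```text
t: 5.9
ee_pos: [456.1, 223.4, 276.8]
ee_rot: [-0.699, -0.106, 0.699, -0.106]
contact_force: [-0.6, -0.0, -0.9]
opening: 9.6
```

```bash
cat > st.py <<'E'
# state in the stand frame as corrected (bar = TCP -65.3)
from rig import r; import numpy as np
s=r.observe(); t=np.radians(17.3);c,n=np.cos(t),np.sin(t)
o=np.array([442.3,259.7])+2.5*np.array([c,n])-1.7*np.array([-n,c])
d=s["ee_pos"][:2]-o; F=s["contact_force"]
print("t",round(s["t"],2),"bar x y z",np.round([d@[c,n],d@[-n,c],s["ee_pos"][2]-65.3],2),"F stand",np.round([F[:2]@[c,n],F[:2]@[-n,c],F[2]],2),"M",s["torque"].round(2),"open",round(s["opening"],1))
E
python3 st.py
```

```text
t 5.9 bar x y z [-1.0000e-01 -3.7070e+01  2.1146e+02] F stand [-0.61  0.14 -0.94] M [ 0.03 -0.05 -0.  ] open 9.6
```

Request:
apply_moves --pt "0.001 0 0 0 0 0" --pt "0.002 0 0 0 0 0" --pt "0.003 0 0 0 0 0" --pt "0.004 0 0 0 0 0" --pt "0.005 0 0 0 0 0" --pt "0.006 0 0 0 0 0" --pt "0.0065 0 0 0 0 0" --pt "0.0065 0 0 0 0 0"

```text
t: 6.7
ee_pos: [456.2, 223.0, 270.2]
ee_rot: [-0.699, -0.106, 0.699, -0.106]
contact_force: [-0.3, -0.5, -1.5]
opening: 9.2
```

```bash
python3 st.py
```

```text
t 6.7 bar x y z [-1.000e-01 -3.748e+01  2.049e+02] F stand [-0.39 -0.39 -1.47] M [ 0.04 -0.   -0.02] open 9.2
```

No contact yet. I'll go down in 2 mm steps.

Request:
apply_moves --pt "0.0005 0 0 0 0 0" --pt "0.001 0 0 0 0 0" --pt "0.0015 0 0 0 0 0" --pt "0.002 0 0 0 0 0" --pt "0.002 0 0 0 0 0" --pt "0.002 0 0 0 0 0" --pt "0.002 0 0 0 0 0" --pt "0.002 0 0 0 0 0"

```text
t: 7.5
ee_pos: [456.3, 223.1, 268.3]
ee_rot: [0.699, 0.106, -0.699, 0.106]
contact_force: [-0.3, -0.0, -1.7]
opening: 9.1
```

```bash
python3 st.py
```

```text
t 7.5 bar x y z [-4.0000e-02 -3.7450e+01  2.0305e+02] F stand [-0.26  0.04 -1.66] M [0.04 0.02 0.01] open 9.1
```

Request:
apply_moves --pt "0.0005 0 0 0 0 0" --pt "0.001 0 0 0 0 0" --pt "0.001 0 0 0 0 0" --pt "0.0015 0 0 0 0 0" --pt "0.0015 0 0 0 0 0" --pt "0.0015 0 0 0 0 0" --pt "0.0015 0 0 0 0 0" --pt "0.0015 0 0 0 0 0"

```text
t: 8.3
ee_pos: [456.5, 223.2, 267.7]
ee_rot: [0.699, 0.106, -0.699, 0.106]
contact_force: [-2.4, -0.9, 7.8]
opening: 9.5
```

```bash
python3 st.py
```

```text
t 8.3 bar x y z [ 1.9000e-01 -3.7380e+01  2.0242e+02] F stand [-2.55 -0.2   7.83] M [-0.42  0.62 -0.05] open 9.5
```

Request:
apply_moves --pt "-0.001 0 0 0 0 0" --pt "-0.002 0 0 0 0 0" --pt "-0.0023 0 0 0 0 0" --pt "-0.0023 0 0 0 0 0" --pt "-0.0023 0 0 0 0 0" --pt "-0.0023 0 0 0 0 0" --pt "-0.0023 0 0 0 0 0" --pt "-0.0023 0 0 0 0 0"

```text
t: 9.1
ee_pos: [456.2, 223.0, 269.1]
ee_rot: [-0.699, -0.106, 0.699, -0.106]
contact_force: [-0.1, 0.4, -1.2]
opening: 9.6
```

```bash
python3 st.py; python3 to.py 456.5 223.2 269 -72.7
```

```text
t 9.1 bar x y z [-9.0000e-02 -3.7460e+01  2.0376e+02] F stand [ 0.04  0.45 -1.19] M [ 0.01  0.01 -0.01] open 9.6
t 9.1 pos [456.2 223.  269.1] jaw -72.71 tilt [-0.e+00 -1.e-04 -1.e+00] F [-0.1   0.44 -1.19] open 9.6
shift [ 0.1 -0.1 -0.3] turn x -0.01
```

Request:
apply_moves --pt "0 -0.001 0 0 0 0" --pt "0 -0.0025 0 0 0 0" --pt "0 -0.004 0 0 0 0" --pt "0 -0.0055 0 0 0 0" --pt "0 -0.007 0 0 0 0" --pt "0 -0.0085 0 0 0 0" --pt "0 -0.0095 0 0 0 0" --pt "0 -0.01 0 0 0 0"

```text
t: 9.9
ee_pos: [453.2, 232.7, 269.1]
ee_rot: [0.699, 0.106, -0.699, 0.106]
contact_force: [-0.1, 0.7, -1.4]
opening: 8.9
```

```bash
python3 st.py
```

```text
t 9.9 bar x y z [-8.000e-02 -2.731e+01  2.038e+02] F stand [ 0.09  0.67 -1.43] M [-0.02  0.04 -0.  ] open 8.9
```

Request:
apply_moves --pt "0 -0.001 0 0 0 0" --pt "0 -0.002 0 0 0 0" --pt "0 -0.0035 0 0 0 0" --pt "0 -0.0045 0 0 0 0" --pt "0 -0.0055 0 0 0 0" --pt "0 -0.0065 0 0 0 0" --pt "0 -0.0075 0 0 0 0" --pt "0 -0.008 0 0 0 0"

```text
t: 10.7
ee_pos: [450.9, 240.4, 269.1]
ee_rot: [0.699, 0.106, -0.699, 0.106]
contact_force: [-0.2, -0.2, -1.5]
opening: 9.1
```

```bash
python3 st.py
```

```text
t 10.7 bar x y z [-8.000e-02 -1.932e+01  2.038e+02] F stand [-0.23 -0.19 -1.48] M [ 0.04 -0.02 -0.05] open 9.1
```

Free in the mouth. I'll keep going in.

Request:
apply_moves --pt "0 -0.001 0 0 0 0" --pt "0 -0.0025 0 0 0 0" --pt "0 -0.004 0 0 0 0" --pt "0 -0.0055 0 0 0 0" --pt "0 -0.007 0 0 0 0" --pt "0 -0.0085 0 0 0 0" --pt "0 -0.0095 0 0 0 0" --pt "0 -0.01 0 0 0 0"

```text
t: 11.5
ee_pos: [447.9, 249.9, 269.1]
ee_rot: [0.699, 0.106, -0.699, 0.106]
contact_force: [0.2, 0.1, -1.7]
opening: 9.1
```

```bash
python3 st.py
```

```text
t 11.5 bar x y z [-8.0000e-02 -9.2900e+00  2.0379e+02] F stand [ 0.19  0.02 -1.73] M [0.04 0.01 0.04] open 9.1
```

Request:
apply_moves --pt "0 -0.001 0 0 0 0" --pt "0 -0.0025 0 0 0 0" --pt "0 -0.004 0 0 0 0" --pt "0 -0.005 0 0 0 0" --pt "0 -0.006 0 0 0 0" --pt "0 -0.007 0 0 0 0" --pt "0 -0.008 0 0 0 0" --pt "0 -0.009 0 0 0 0"

```text
t: 12.3
ee_pos: [445.2, 258.5, 269.1]
ee_rot: [0.699, 0.106, -0.699, 0.106]
contact_force: [1.1, 0.0, -1.9]
opening: 9.2
```

```bash
python3 st.py
```

```text
t 12.3 bar x y z [-7.0000e-02 -3.7000e-01  2.0378e+02] F stand [ 1.03 -0.32 -1.94] M [0.03 0.   0.01] open 9.2
```

Feeling for the back wall.

Request:
apply_moves --pt "0 -0.0005 0 0 0 0" --pt "0 -0.001 0 0 0 0" --pt "0 -0.0015 0 0 0 0" --pt "0 -0.002 0 0 0 0" --pt "0 -0.0025 0 0 0 0" --pt "0 -0.0025 0 0 0 0" --pt "0 -0.0025 0 0 0 0" --pt "0 -0.0025 0 0 0 0"

```text
t: 13.1
ee_pos: [444.5, 260.7, 269.1]
ee_rot: [0.699, 0.106, -0.699, 0.106]
contact_force: [0.3, 0.9, -1.8]
opening: 9.1
```

```bash
python3 st.py
```

```text
t 13.1 bar x y z [-5.0000e-02  2.0200e+00  2.0379e+02] F stand [ 0.57  0.8  -1.78] M [ 0.04 -0.   -0.01] open 9.1
```

Request:
apply_moves --pt "0 -0.0005 0 0 0 0" --pt "0 -0.001 0 0 0 0" --pt "0 -0.0015 0 0 0 0" --pt "0 -0.0015 0 0 0 0" --pt "0 -0.0015 0 0 0 0" --pt "0 -0.0015 0 0 0 0" --pt "0 -0.0015 0 0 0 0" --pt "0 -0.0015 0 0 0 0"

```text
t: 13.9
ee_pos: [444.1, 262.0, 269.1]
ee_rot: [0.699, 0.106, -0.699, 0.106]
contact_force: [0.8, -0.8, -0.6]
opening: 9.1
```

```bash
python3 st.py
```

```text
t 13.9 bar x y z [-4.0000e-02  3.3800e+00  2.0379e+02] F stand [ 0.56 -0.99 -0.64] M [-0.43 -0.14 -0.  ] open 9.1
```

Contact with the back wall shows at about y +3.3, which matches the geometry. Backing off 3.2 mm and starting to lower.

Request:
apply_moves --pt "0 0.0015 0 0 0 0" --pt "0 0.003 0 0 0 0" --pt "0 0.0032 0 0 0 0" --pt "0.001 0.0032 0 0 0 0" --pt "0.002 0.0032 0 0 0 0" --pt "0.0035 0.0032 0 0 0 0" --pt "0.005 0.0032 0 0 0 0" --pt "0.006 0.0032 0 0 0 0"

```text
t: 14.7
ee_pos: [445.0, 259.1, 262.8]
ee_rot: [-0.699, -0.106, 0.699, -0.106]
contact_force: [-0.3, 0.0, -1.5]
opening: 9.3
```

```bash
python3 st.py
```

```text
t 14.7 bar x y z [-1.3000e-01  3.6000e-01  1.9755e+02] F stand [-0.26  0.11 -1.52] M [ 0.    0.   -0.03] open 9.3
```

Request:
apply_moves --pt "0.001 0 0 0 0 0" --pt "0.0025 0 0 0 0 0" --pt "0.004 0 0 0 0 0" --pt "0.0055 0 0 0 0 0" --pt "0.007 0 0 0 0 0" --pt "0.0085 0 0 0 0 0" --pt "0.009 0 0 0 0 0" --pt "0.0095 0 0 0 0 0"

```text
t: 15.5
ee_pos: [445.0, 259.1, 253.6]
ee_rot: [0.699, 0.106, -0.699, 0.106]
contact_force: [0.4, 0.4, -2.2]
opening: 8.9
```

```bash
python3 st.py
```

```text
t 15.5 bar x y z [-6.0000e-02  3.6000e-01  1.8825e+02] F stand [ 0.52  0.24 -2.15] M [-0.02 -0.01  0.01] open 8.9
```

Floor expected at about z 186.5.

Request:
apply_moves --pt "0.0005 0 0 0 0 0" --pt "0.001 0 0 0 0 0" --pt "0.0015 0 0 0 0 0" --pt "0.0018 0 0 0 0 0" --pt "0.0018 0 0 0 0 0" --pt "0.0018 0 0 0 0 0" --pt "0.0018 0 0 0 0 0" --pt "0.0018 0 0 0 0 0"

```text
t: 16.3
ee_pos: [445.1, 259.2, 252.0]
ee_rot: [0.699, 0.106, -0.699, 0.106]
contact_force: [0.1, -0.4, 1.8]
opening: 9.2
```

```bash
python3 st.py
```

```text
t 16.3 bar x y z [2.0000e-02 3.9000e-01 1.8667e+02] F stand [-0.03 -0.44  1.83] M [-0.1   0.1  -0.01] open 9.2
```

Resting on the floor with about 4 N at bar z 186.7. Releasing.

Request:
apply_moves --pt "0 0 0 0 0 0" --pt "0 0 0 0 0 0" --pt "0 0 0 0 0 0" --pt "0 0 0 0 0 0" --pt "0 0 0 0 0 0" --pt "0 0 0 0 0 0" --pt "0 0 0 0 0 0" --pt "0 0 0 0 0 0" --grip 40 --grip_force 20

```text
t: 17.1
ee_pos: [445.0, 259.1, 251.8]
ee_rot: [0.699, 0.106, -0.699, 0.106]
contact_force: [-1.5, -0.2, -0.1]
opening: 34.1
```

```bash
python3 st.py
```

```text
t 17.1 bar x y z [-5.000e-02  3.500e-01  1.865e+02] F stand [-1.47  0.29 -0.14] M [0.03 0.01 0.03] open 34.1
```

Request:
apply_moves --pt "-0.003 0 0 0 0 0" --pt "-0.008 0 0 0 0 0" --pt "-0.015 0 0 0 0 0" --pt "-0.025 0 0 0 0 0" --pt "-0.037 0 0 0 0 0" --pt "-0.05 0 0 0 0 0" --pt "-0.062 0 0 0 0 0" --pt "-0.07 0 0 0 0 0"

```text
t: 17.9
ee_pos: [445.3, 259.4, 323.4]
ee_rot: [0.7, 0.106, -0.699, 0.106]
contact_force: [0.1, 0.2, 0.3]
opening: 33.9
```

```bash
python3 st.py; python3 - <<'E'
from rig import r
from h import *
p,d=r.grab_frame("scene"); a=cv2.resize(p[210:360,170:370,::-1],(400,300),interpolation=cv2.INTER_CUBIC)
import subprocess; print(subprocess.run(["python3","wr.py","pics/w3.png"],capture_output=True,text=True).stdout)
b=cv2.resize(cv2.imread("pics/w3.png"),(400,300)); cv2.imwrite("pics/m3.png",np.hstack([a,b]))
t=np.radians(17.3);X=np.array([np.cos(t),np.sin(t)]);Y=np.array([-np.sin(t),np.cos(t)])
for n,q in(("wrist",np.load("pics/W.npy")),("scene",cloud(r.camera_model("scene"),d))):
    W=q.reshape(-1,3);W=W[np.isfinite(W[:,0])];o=np.array([442.3,259.7])
    L=np.c_[(W[:,:2]-o)@X,(W[:,:2]-o)@Y,W[:,2]]
    for lo,hi in((228,270),(212,221)):
        u=L[(L[:,2]>lo)&(L[:,2]<hi)&(abs(L[:,0])<30)&(abs(L[:,1])<30)]
        if len(u): print(n,lo,len(u),u.mean(0).round(1),u.min(0).round(1),u.max(0).round(1))
E
```

```text
t 17.9 bar x y z [2.2000e-01 5.0000e-01 2.5805e+02] F stand [0.16 0.13 0.28] M [-0.02  0.    0.05] open 33.9
17.95 [445.5 259.5 324.2]

this script no longer has the robotException ignored in: <_io.TextIOWrapper mode='rw' encoding='UTF-8'>
Traceback (most recent call last):
BrokenPipeError: [Errno 32] Broken pipe
```

View pics/m3.png

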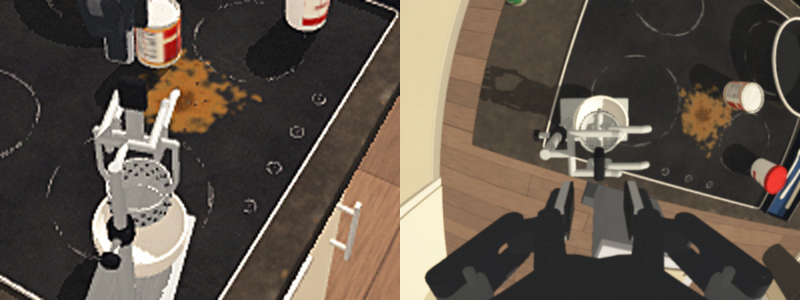

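The left half shows the basket (140,190) hanging over the bowl, with the neck up between the upper wires. The right half shows the grip at (600,165), clear of the open fingers. I'll check the numbers, then hand in.

```bash
python3 wr.py pics/w4.png; python3 - <<'E'
from rig import r
from h import *
p,d=r.grab_frame("scene")
t=np.radians(17.3);X=np.array([np.cos(t),np.sin(t)]);Y=np.array([-np.sin(t),np.cos(t)]);o=np.array([442.3,259.7])
for n,q in(("wrist",np.load("pics/W.npy")),("scene",cloud(r.camera_model("scene"),d))):
    W=q.reshape(-1,3);W=W[np.isfinite(W[:,0])]
    L=np.c_[(W[:,:2]-o)@X,(W[:,:2]-o)@Y,W[:,2]]
    for nm,lo,hi,w in(("grip",230,270,20),("rim",110,128,45)):
        u=L[(L[:,2]>lo)&(L[:,2]<hi)&(abs(L[:,0])<w)&(abs(L[:,1])<w)]
        if len(u): print(n,nm,len(u),((u.min(0)+u.max(0))/2).round(1),u[:,2].max().round(1))
p2,d2=r.grab_frame("top"); z=np.load("pics/top0.npz")["p"]
for nm,(x,y,w,h) in(("tin",(285,145,36,40)),("tub",(360,210,45,42))): print(nm,"mean diff",np.abs(p2[y:y+h,x:x+w].astype(int)-z[y:y+h,x:x+w]).mean().round(2))
print(r.job_done())
E
```

```text
18.0 [445.4 259.4 323.1]
wrist grip 746 [  2.5  -1.9 246.9] 263.3
wrist rim 418 [  2.3   7.3 117.7] 125.3
scene grip 222 [  1.9   0.8 246.3] 262.5
scene rim 230 [  1.3   0.  119. ] 128.0
tin mean diff 1.2
tub mean diff 1.44
the job is handed in; nothing more can be done
None
```

The strainer is hanging by itself in the hook's throat over the bowl, and I handed the job in at about 18 s of the 48 s allowed. The hand-in reports no verdict.

**What I did:** I gripped the strainer by its black grip, lifted it, and turned it about 11° to line up with the stand. I felt the lip at about 8 N upward, which put the throat floor at about 182.5 mm. I then brought the bar in level through the mouth without contact, felt the back wall lightly, backed off to the middle and lowered until it touched the floor. I let go there and raised the gripper clear.

**Last checks:**
- **Position:** at release the bar was about 0.4 mm off the throat's middle, at a height of about 186.5 mm. After letting go, the grip's top read about 263 mm, against 261.5 expected when seated.
- **Upright:** the scene camera puts the grip and rim within 1 mm of each other, so the strainer hangs upright. The wrist camera's rim centre was 9 mm off in y. That would be about 4° of tilt, still within the limit, but I think it is only the partly hidden rim.
- **Bystanders:** the tin and tub look unchanged in the top view. I did not measure the bowl again, but it looks in place and nothing should have touched it.
- **Gripper:** the tool force was near zero and the fingers were clear of everything.

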